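# Lay the starter battery on its side and strap it into the tail tray

### The arm

A 6-joint arm with a two-finger parallel gripper is mounted at the origin on the work surface. World frame = base frame: x ahead of the robot, y to its left, z up, the work surface at z = 0. Lengths are in mm, angles in rad, forces in N, time in s.
With the tool pointing down it reaches from about 300 to 775 mm from the base axis. Payload 14.6 kg.
Tool frame: the origin (TCP) lies midway between the tips of the shut fingers; the grasp point (between the pads) lies 19 mm behind it; z points along the fingers, y is the line along which they close (so a half turn about z gives the same grasp; the last joint's range is limited). The gripper opens to 94 mm and grips with 3 to 60 N. Pads are 16 mm wide; open, the fingers measure 119 mm over their backs; the gripper's body (75 mm by 177 mm) begins 78 mm behind the grasp point.
Start: joints at [-1.351, 0.3, 1.521, -0, 1.321, -0.067], TCP at [155.58, -527.527, 205.446] pointing down, gripper open.
Joint ranges: [-3.03, 3.03], [-0.79, 2.21], [0.23, 2.52], [-1.04, 4.18], [0, 3.07], [-2.55, 2.55]. Speed limits (rad/s): [2.22, 2.22, 2.57, 3.14, 3.14, 3.14].

### API

Orientations are given as [roll, pitch, yaw] about the fixed x, y, z axes, in that order (R = Rz(yaw) Ry(pitch) Rx(roll)).
In Python, from cell import manip, camera gives the robot as it stands.
- The arm moves only by the tool move_arm, never from a script. Its arguments are lists of equal length, an entry for each row: "dp": the shift along the world's x, y, z in mm, a list of three; "rotation": the turn, a rotation vector about the world's x, y, z in rad, a list of three; "hand": the opening, from 0 (shut) to 1 (fully open). A call has 1 to 10 rows; each row shifts and turns the commanded pose from where the row before left it; what a row does not reach is not made up. A row lasts 1/8 s, in which the tool goes at most 62.5 mm and 10.7 degrees, less where a joint would pass 70% of its speed; a pose out of reach is approached as far as the arm can. A call with a gripper value outside its range is refused whole. The fingers move at their own pace and stop on an object; "newtons" is the grip in N (left out, the last holds). Time passes only in rows, so rows that do not move let the fingers close. It gives the time, the measured TCP pose, the force, the opening and the grip force at its end, in the units of the state.
- manip.read_state(): the state, without advancing time (a new reading comes with each control period).
- camera(name): name is "scene" or "top" or "wrist"; returns a dict with "image" (384x512x3 uint8, red, green, blue), "fx", "fy", "cx", "cy" (pixels), "R" (3x3) and "t" (3): a world point X has camera coordinates R X + t; the wrist camera has in their place "mount" (4x4, takes a point from camera to tool coordinates, whose origin is the TCP and whose axes are the flange's). Camera axes: x right, y down, z forward; pixel columns grow to the right and rows downward; lengths in mm; the calibration is good to about 2 mm. A picture is of the moment at which its call begins: read the wrist's pose just before it. There is no depth.
- manip.sign_off(): hands the job in; it is judged then, once.
The state is a dict: "clock": time; "joints": joint angles; "qd": joint speeds; "effort": joint torques, N m; "eef_pos": TCP position; "eef_rot": TCP orientation; "wrist_force": force on the tool from outside, world axes, zero at the start; "moment": the same for the moment, N m; "finger_gap": finger opening in mm; "finger_force": force on a finger pad.
Only numpy, scipy, OpenCV 4.12 (cv2) and the standard library are available. Lean on these libraries where they do the work, as an engineer would, in place of code of your own. Each camera call takes 0.05 s, during which the arm holds its last target. There are 200 camera calls.

### The job

Fit the small grey starter battery in the aluminium tail tray. Stand it on the bench with its foot against the near edge of the thick rubber pad, broad side to the pad and terminal side away from it, let go and push it over that edge so that it lies on the pad with its terminals uppermost. Then take it across its sides, lay it flat in the tray's battery bay with the terminals up and at the hinge end, and swing the hold-down strap fully down over it; leave the other things on the bench where they are.

Things in the scene. Friction and masses are not known exactly. Their poses are not given: they have to be found in the camera images.
- battery: Small grey starter battery, a loose box 46 (x) x 66 (y) x 104 (z) mm, about 0.45 kg. Origin: centre of its underside (foot); z runs from foot to top, x points out of the broad face with the terminals. Two brass terminals sit in notches 16 x 18 x 14 mm in the top corners of that +x face, inside the box's outline. Starts standing on the cardboard sheet at any yaw.
- battery_mid (a point): Centre of the battery, 52 mm above its foot along its z; axes of the battery.
- battery_terminals (a point): Point midway between the two terminals, on the battery's +x face, 97 mm above the foot.
- pad: Fixed rubber bench pad, 200 (x) x 140 (y) x 12 (z) mm, lying on the bench; origin at the centre of its underside, x points away from the robot along its long side. Its far half carries the piston and the bearing.
- pad_edge (a point): Middle of the near (-x) edge of the pad's top, 12 mm above the bench, axes of the pad: the low stop that the battery's foot is set against, and over which it is tipped.
- sheet: Fixed cardboard sheet 250 x 250 x 4 mm, on the left or on the right of the pad; origin at the centre of its underside. The battery, spray can, oil filter and jar stand on it in any order, about 120 mm apart in a square along the sheet's axes.
- tray: Fixed aluminium tail tray, on the other side of the pad: plate 200 (x) x 190 (y) x 6 mm with 6 mm high rims along its y sides; origin at the centre of its underside, x points roughly away from the robot. Its far corners (x 46..92, |y| 48..90 mm) carry a fuse box, top 22 mm, and a finned regulator, top 30 mm above the bench.
- bay (a point): Centre of the floor of the tray's battery bay, 6 mm above the bench, axes of the tray. The bay is 112 (x) x 74 (y) mm inside, with 3 mm walls that stand 12 mm above its floor on all four sides; the battery lies in it along x, its top (terminal) end at the hinge (+x) end.
- hinge (a point): Axis of the hold-down strap's hinge, along y, beyond the +x end of the bay: 67 mm in x from the bay's centre and 58 mm above the bench, between two ears 34 mm apart over their outsides and reaching 64 mm above the bench.
- strap (a joint): Angle of the hold-down strap: 0 = fully down, level over the lying battery; 1.57 = upright; starts open at 1.7 to 1.95, stop at 2.05 (leaning away from the bay). The hinge is stiff (0.05 N m): the strap stays where it is left and has to be pushed all the way down. Its stop at 0 leaves 2 mm over a seated battery.
- strap_tip (a point): Finger tab at the free end of the strap. The strap is a steel bar 24 mm wide, 3 mm thick, 128 mm long from the hinge (when down, its top is 1 mm below the hinge axis), bent 20 mm down past the battery's foot and out by 16 mm as a tab. This point is the tab's centre: when down, 136 mm from the hinge axis towards -x of the tray and 19.5 mm below it.
- spray_can: Bystander: aerosol can, 66 mm diameter, 190 mm tall, upright; origin at the centre of its underside.
- oil_filter: Bystander: canister oil filter, 68 mm diameter, 81 mm tall, upright; origin at the centre of its underside.
- jar: Bystander: jar with a metal lid, 60 mm diameter, 88 mm tall; origin at the centre of its underside.
- piston: Bystander: piston, 52 mm diameter, 46 mm tall, standing on the far half of the pad; origin at the centre of its underside.
- bearing: Bystander: ball bearing ring, 52 mm outside diameter, 15 mm tall, lying on the far half of the pad; origin at the centre of its underside.
- grease_tin: Bystander: round tin, 64 mm diameter, 52 mm tall, on the bench close beside the place where the battery is to stand; origin at the centre of its underside.
- wrench: Bystander: wrench 170 mm long lying flat on the bench, crosswise in front of the place where the battery is to stand, about 8 mm thick; origin at its underside near its middle.
Not all that is in view belongs to the job. Leave any blue look-alike of the battery alone.

How it is judged (in metres and radians):
On the way, in this order (a step that is already met when the one before it is completed fails the run):
1. the battery stands upright on the bench, foot against the near edge of the rubber pad (within 14 mm), broad side to the pad, terminal side away from it, let go (angle between battery's own z axis and vertical below 0.06 rad and height (world z) of battery below 0.005 m and angle between the x axis of battery and the x axis of pad, either way round below 0.2 rad and x of battery_terminals in the frame of pad_edge below -0.036 m and contact force between battery and the fingers below 0.05 N and x of battery in the frame of pad_edge between -0.037 and -0.017 m and y of battery in the frame of pad_edge between -0.04 and 0.04 m), for 0.2 s.
2. the battery leans over the pad's edge by 0.25 to 0.9 rad, its foot still down at the edge (angle between battery's own z axis and vertical between 0.25 and 0.9 rad and x of battery in the frame of pad_edge between -0.045 and 0.005 m and y of battery in the frame of pad_edge between -0.05 and 0.05 m and height (world z) of battery below 0.03 m and angle between battery's own x axis and vertical below 1.4 rad).
3. the battery lies on the pad where it was tipped over the near edge (its foot reaching at most 45 mm out over the edge, or 30 mm in from it), terminals uppermost, let go (angle between battery's own x axis and vertical below 0.1 rad and contact force between battery and the fingers below 0.05 N and x of battery in the frame of pad_edge between -0.045 and 0.03 m and y of battery in the frame of pad_edge between -0.05 and 0.05 m), for 0.2 s.
At the end, for the whole second after the job is handed in: The battery lies flat (within 0.08 rad) inside the bay, its centre within 7 mm of the bay's centre each way and resting on the floor, terminals up and at the hinge end, at rest and let go; the strap is down over it (within 0.06 rad of its stop); the bystanders stand where they were (angle between battery's own x axis and vertical below 0.08 rad and x of battery in the frame of bay below -0.04 m and value of joint strap below 0.06 rad and linear speed of battery below 0.02 m/s and contact force between battery and the fingers below 0.05 N and x of battery_mid in the frame of bay between -0.007 and 0.007 m and y of battery_mid in the frame of bay between -0.007 and 0.007 m and z of battery_mid in the frame of bay between 0.019 and 0.027 m); the robot touches nothing.
It fails at once if the spray can, oil filter or jar is moved by more than 40 mm or knocked over (distance of any of spray_can, oil_filter, jar from where it was at the start of the episode above 0.04 m or angle between any of spray_can, oil_filter, jar's own z axis and vertical above 0.5 rad).
It fails at once if the piston or bearing is moved by more than 40 mm or knocked over (distance of any of piston, bearing from where it was at the start of the episode above 0.04 m or angle between any of piston, bearing's own z axis and vertical above 0.5 rad).
It fails at once if the grease tin or wrench is moved by more than 40 mm or knocked over (distance of any of grease_tin, wrench from where it was at the start of the episode above 0.04 m or angle between any of grease_tin, wrench's own z axis and vertical above 0.5 rad).
It also fails if it takes over 72 s, if anything falls off the work surface, if the arm or the gripper's body presses on something with over 40 N, if the wrist force passes 120 N, or if a joint passes its speed limit or range.

## Working session

There is one attempt and no reset: what is moved stays moved. The work goes in short steps, Python scripts to look and compute and a tool call to move; the robot and the scene stay as the last step left them, time stands still between calls to the robot, and variables do not carry over. Pictures are saved under pics/ and viewed, at most 10 in all, crops included, and the job is handed in when it is done.

Besides the shell and the picture viewer there is one more tool, called after "Call:" in YAML: its name, and indented under it one key for each argument. move_arm: Moves the arm, as the interface text tells. Its arguments: {"type":"object","properties":{"dp":{"type":"array","items":{"type":"array","items":{"type":"number"}}},"rotation":{"type":"array","items":{"type":"array","items":{"type":"number"}}},"hand":{"type":"array","items":{"type":"number"}},"newtons":{"type":"number"}},"required":["dp","rotation","hand"]}

```bash
mkdir -p pics && ls && python3 - <<'E'
from cell import manip, camera
import cv2, numpy as np
for n in ("top","scene"):
    c=camera(n); cv2.imwrite(f"pics/{n}0.png",cv2.resize(c["image"][:,:,::-1],(800,600)))
    print(n,c["fx"],c["cx"],c["cy"],np.round(c["R"],3).tolist(),np.round(c["t"],1))
print(manip.read_state())
E
```

```text
pics
top 457.19126034675287 265.093866487878 186.86680240614604 [[-0.012, -0.999, 0.031], [-0.993, 0.009, -0.118], [0.118, -0.032, -0.993]] [ -90.8  490.  1213.4]
scene 485.9011230203584 261.1746515593695 185.2317392146811 [[0.705, 0.709, 0.013], [0.569, -0.555, -0.607], [-0.423, 0.435, -0.795]] [-288.2 -268.7 1668. ]
{'clock': 0.1, 'joints': array([-1.35058959e+00,  3.00405173e-01,  1.52151869e+00, -1.35462811e-05,
        1.32069193e+00, -6.65554716e-02]), 'qd': array([-0.00152761, -0.00077199, -0.00153932, -0.00053696,  0.00035381,
        0.00025598]), 'effort': array([ 3.03173416e-03, -5.32634676e+01, -3.53281689e+01,  7.09908432e-02,
        2.34965107e-02, -5.75874128e-05]), 'eef_pos': array([ 155.53252756, -527.30671707,  204.94888154]), 'eef_rot': array([-3.14057090e+00, -5.49530952e-05,  2.86765538e-01]), 'wrist_force': array([ 0.38448368,  0.0899109 , -0.4016551 ]), 'moment': array([ 0.00091859, -0.00931445,  0.0875748 ]), 'finger_force': 0.0, 'finger_gap': 93.86560343474369}
```

View pics/top0.png

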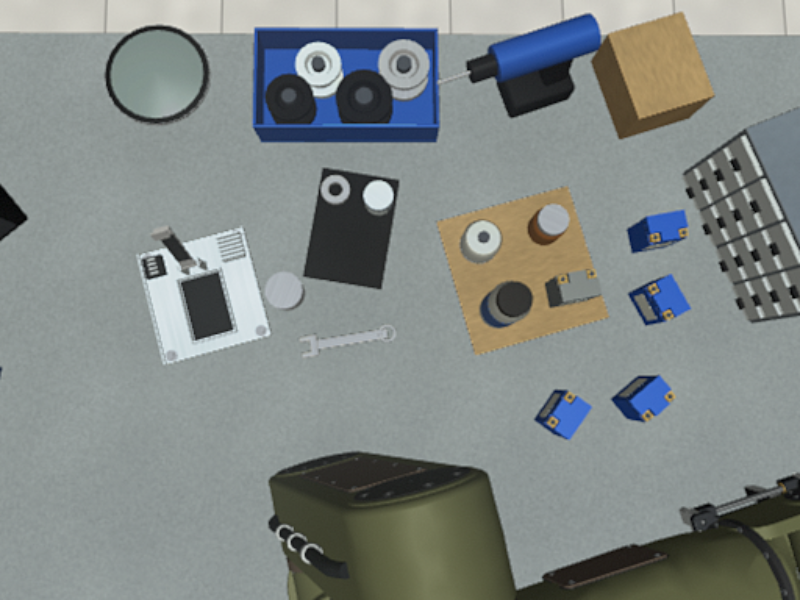

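View pics/scene0.png

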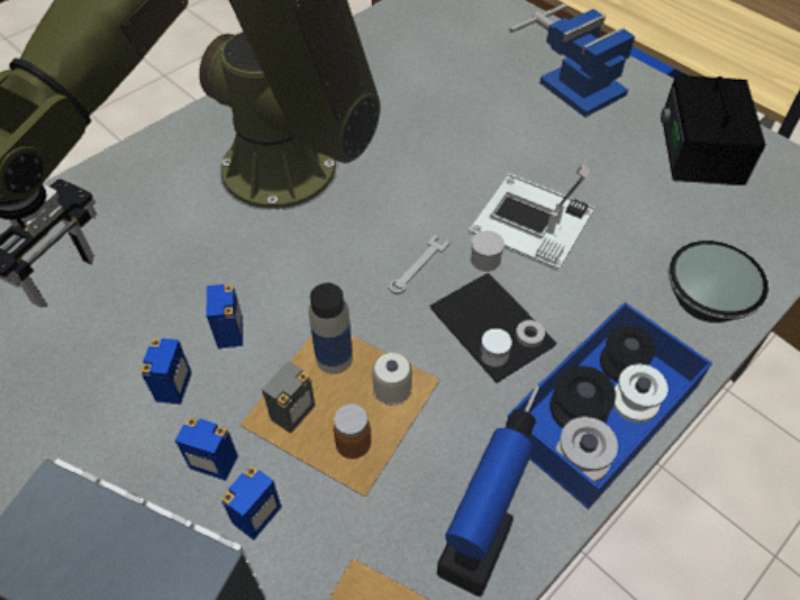

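The top view (800x600) shows the cardboard sheet at right with the can (508,300), oil filter (482,240), jar (550,222) and a grey box with brass terminals at (575,287). The pad is at (352,228), the tin at (285,290), the wrench at (348,340) and the tray at (203,295) with its bay at (207,303).

Battery candidates are the grey box at (575,287) and the blue boxes at (658,232), (659,300), (563,413) and (644,398). The grey one on the sheet fits the description, and the blue ones are look-alikes. I'll confirm with an enlarged crop.

```bash
cat > h.py <<'E'
import numpy as np, cv2
from scipy.spatial.transform import Rotation as Rn
from cell import manip, camera
def grab(name):
    s=manip.read_state(); c=camera(name)
    if name=="wrist":
        M=np.array(c["mount"]); T=np.eye(4); T[:3,:3]=Rn.from_euler('xyz',s["eef_rot"]).as_matrix(); T[:3,3]=s["eef_pos"]
        W=T@M; c["C"]=W[:3,3]; c["A"]=W[:3,:3]
    else:
        R=np.array(c["R"]); c["A"]=R.T; c["C"]=-R.T@np.array(c["t"])
    return c
def ray(c,uv,z):
    uv=np.atleast_2d(np.asarray(uv,float)); z=np.broadcast_to(z,len(uv))
    d=np.c_[(uv[:,0]-c["cx"])/c["fx"],(uv[:,1]-c["cy"])/c["fy"],np.ones(len(uv))]@c["A"].T
    return c["C"]+d*((z-c["C"][2])/d[:,2])[:,None]
def proj(c,P):
    p=(np.atleast_2d(P)-c["C"])@c["A"]; return np.c_[c["fx"]*p[:,0]/p[:,2]+c["cx"],c["fy"]*p[:,1]/p[:,2]+c["cy"]]
def blobs(m,amin=10):
    cs,_=cv2.findContours(m.astype(np.uint8),cv2.RETR_EXTERNAL,cv2.CHAIN_APPROX_NONE)
    return sorted([k for k in cs if cv2.contourArea(k)>=amin],key=cv2.contourArea,reverse=True)
E
python3 - <<'E'
from h import *
c=grab("top"); im=c["image"]; print("cam",np.round(c["C"]))
hsv=cv2.cvtColor(im,cv2.COLOR_RGB2HSV)
dark=hsv[...,2]<70
for k in blobs(dark,150):
    r=cv2.minAreaRect(k); (u,v)=r[0]
    if u>290 or v>250 or u<60: continue
    print("dark",np.round(r[0]),np.round(r[1]),round(r[2],1)); b=cv2.boxPoints(r)
    for z in (6,12): print(z,np.round(ray(c,b,z)[:,:2]).tolist())
br=(hsv[...,0]>10)&(hsv[...,0]<28)&(hsv[...,1]>110)
sub=np.zeros_like(br); sub[150:205,335:400]=1
for k in blobs(br&sub,2): 
    m=k.reshape(-1,2).mean(0); print("brass",m,cv2.contourArea(k),np.round(ray(c,m,102)))
for n,uv,z in (("tin",(285,290),52),("battop",(577,287),80),("can",(515,298),190),("wrenchL",(309,346),8),("wrenchR",(387,332),8),("piston",(378,196),58)):
    print(n,np.round(ray(c,np.array(uv)*.64,z)[0]))
cv2.imwrite("pics/crop1.png",cv2.resize(im[100:260,60:440][110-100:240-100,260:390-10][:,:,::-1],None,fx=4,fy=4,interpolation=cv2.INTER_CUBIC))
E
```

```text
cam [ 342.  -56. 1265.]
dark [100.  48.] [61. 65.] 90.0
6 [[987.0, 462.0], [987.0, 277.0], [805.0, 273.0], [806.0, 455.0]]
12 [[984.0, 459.0], [984.0, 276.0], [803.0, 272.0], [803.0, 452.0]]
dark [224. 146.] [50. 70.] 9.5
6 [[523.0, 100.0], [720.0, 69.0], [696.0, -70.0], [499.0, -36.0]]
12 [[522.0, 99.0], [718.0, 68.0], [694.0, -70.0], [498.0, -36.0]]
dark [232.  62.] [33. 35.] 90.0
6 [[903.0, 42.0], [903.0, -58.0], [805.0, -58.0], [805.0, 42.0]]
12 [[901.0, 42.0], [901.0, -58.0], [803.0, -58.0], [803.0, 41.0]]
dark [132. 196.] [38. 24.] 75.5
6 [[513.0, 315.0], [530.0, 251.0], [429.0, 224.0], [413.0, 287.0]]
12 [[513.0, 313.0], [529.0, 249.0], [429.0, 222.0], [413.0, 285.0]]
dark [186.  63.] [30. 31.] 90.0
6 [[894.0, 170.0], [894.0, 82.0], [805.0, 82.0], [805.0, 169.0]]
12 [[892.0, 169.0], [892.0, 81.0], [803.0, 81.0], [803.0, 168.0]]
brass [349.04545455 152.20454545] 78.0 [[ 569. -313.  102.]]
brass [359.70588235 178.17647059] 21.5 [[ 501. -339.  102.]]
brass [377.3125 175.6875] 3.0 [[ 507. -385.  102.]]
tin [492. 125.  52.]
battop [ 489. -369.   80.]
can [ 459. -244.  190.]
wrenchL [398.  89.   8.]
wrenchR [421. -48.   8.]
piston [653. -35.  58.]
```

View pics/crop1.png

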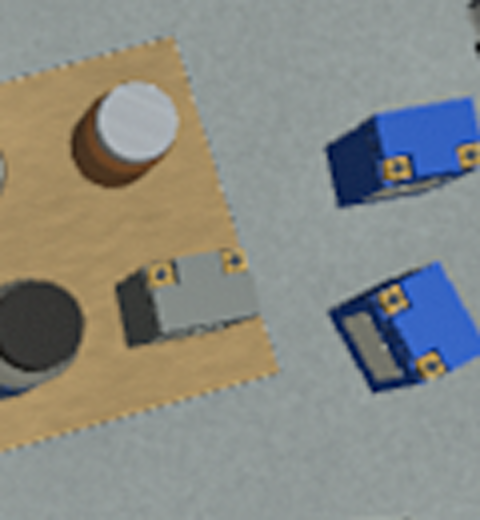

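The crop confirms it: a grey box on the cardboard with brass terminals at crop (160,272) and (234,260), on the side facing away from the robot.

Call:
move_arm:
  dp:
    - [33.5, 16.3, 10]
    - [33.5, 16.3, 10]
    - [33.5, 16.3, 10]
    - [33.5, 16.3, 10]
    - [33.5, 16.3, 10]
    - [33.5, 16.3, 10]
    - [33.5, 16.3, 10]
    - [33.5, 16.3, 10]
    - [33.5, 16.3, 10]
    - [33.5, 16.3, 10]
  rotation:
    - [0, 0, -0.169]
    - [0, 0, -0.169]
    - [0, 0, -0.169]
    - [0, 0, -0.169]
    - [0, 0, -0.169]
    - [0, 0, -0.169]
    - [0, 0, -0.169]
    - [0, 0, -0.169]
    - [0, 0, -0.169]
    - [0, 0, -0.169]
  hand: [1, 1, 1, 1, 1, 1, 1, 1, 1, 1]

```text
clock: 1.4
eef_pos: [491.6, -363.8, 305.5]
eef_rot: [3.141, 0.0, -1.409]
wrist_force: [-0.6, -0.1, 0.0]
finger_gap: 93.7
finger_force: 0.0
```

```bash
python3 - <<'E'
from h import *
s=manip.read_state(); print(s["clock"],s["eef_pos"],s["eef_rot"],s["joints"])
c=grab("wrist"); print(c["C"],np.round(c["A"],2),c["fx"],c["cx"],c["cy"])
np.savez("w1.npz",**{k:c[k] for k in("image","A","C","fx","fy","cx","cy")})
cv2.imwrite("pics/w1.png",c["image"][:,:,::-1])
E
```

```text
1.4 [ 491.56933924 -363.82261051  305.51667851] [ 3.14126492e+00  3.39224265e-04 -1.40874540e+00] [-6.97021702e-01  3.93725641e-01  1.16789272e+00 -2.66121416e-05
  1.58044522e+00  2.28251972e+00]
[ 502.89961194 -429.65997953  484.16647737] [[-0.99 -0.16 -0.04]
 [-0.16  0.96  0.22]
 [ 0.    0.23 -0.97]] 300.6196085891073 256.2182678096058 194.53192058019044
```

View pics/w1.png

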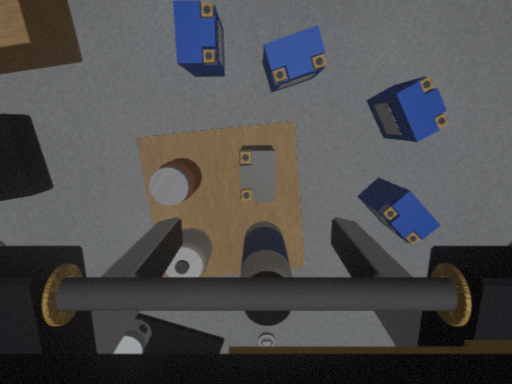

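The wrist view shows the battery top at about (240–275, 150–202), with terminals at (246,158) and (246,195) on the jar side. The can lies below it at (266,265).

```bash
python3 - <<'E'
from h import *
c=dict(np.load("w1.npz")); im=c["image"]; hsv=cv2.cvtColor(im,cv2.COLOR_RGB2HSV)
print(im[155:200:8,262].tolist(), im[190,140:300:20].tolist())
m=(hsv[...,1]<60)&(hsv[...,2]>85); s=np.zeros(m.shape,bool); s[140:212,230:290]=1
k=blobs(m&s,50)[0]; r=cv2.minAreaRect(k); print(r); b=cv2.boxPoints(r)
B=ray(c,b,108); print(np.round(B,1), np.round(B.mean(0),1))
for i in range(4): d=B[(i+1)%4]-B[i]; print(np.linalg.norm(d),np.arctan2(d[1],d[0]))
br=(hsv[...,0]>10)&(hsv[...,0]<28)&(hsv[...,1]>130)&s
for k in blobs(br,4):
    (u,v),_,_=cv2.minAreaRect(k); print((u,v),np.round(ray(c,(u,v),103),1))
E
```

```text
[[107, 107, 105], [104, 105, 103], [107, 106, 103], [105, 103, 103], [101, 99, 95], [103, 103, 101]] [[109, 108, 109], [123, 125, 124], [122, 123, 126], [124, 101, 74], [121, 100, 73], [94, 81, 63], [104, 101, 101], [119, 99, 72]]
((257.0, 175.5), (36.0, 51.0), 0.0)
[[ 509.2 -330.9  108. ]
 [ 518.9 -395.6  108. ]
 [ 474.8 -402.8  108. ]
 [ 463.4 -338.4  108. ]] [ 491.6 -366.9  108. ]
65.37877938987917 -1.4223379889710046
44.71215077311893 -2.9801342397947654
65.38204277628044 1.7464818984259438
46.49222524493111 0.16141171919287348
```

Call:
move_arm:
  dp:
    - [0, -3, -50]
    - [0, 0, -55]
    - [0, 0, -55]
    - [0, 0, -50]
    - [0, 0, -33]
    - [0, 0, 0]
    - [0, 0, 0]
    - [0, 0, 0]
    - [0, 0, 0]
  rotation:
    - [0, 0, 0]
    - [0, 0, 0]
    - [0, 0, 0]
    - [0, 0, 0]
    - [0, 0, 0]
    - [0, 0, 0]
    - [0, 0, 0]
    - [0, 0, 0]
    - [0, 0, 0]
  hand: [1, 1, 1, 1, 1, 0.3, 0.3, 0.3, 0.3]
  newtons: 35

```text
clock: 2.58
eef_pos: [490.9, -367.8, 63.5]
eef_rot: [-3.141, -0.001, -1.403]
wrist_force: [1.6, -0.3, -0.2]
finger_gap: 57.5
finger_force: 0.0
```

Call:
move_arm:
  dp:
    - [0, 0, 0]
    - [0, 0, 0]
    - [0, 0, 0]
    - [0, 0, 0]
  rotation:
    - [0, 0, 0]
    - [0, 0, 0]
    - [0, 0, 0]
    - [0, 0, 0]
  hand: [0.3, 0.3, 0.3, 0.3]
  newtons: 35

```text
clock: 3.08
eef_pos: [490.8, -367.6, 62.9]
eef_rot: [-3.141, -0.0, -1.403]
wrist_force: [0.3, 0.9, 5.7]
finger_gap: 45.8
finger_force: 34.9
```

Call:
move_arm:
  dp:
    - [0, 0, 30]
    - [0, 0, 60]
    - [0, 0, 60]
    - [0, 0, 60]
    - [0, 0, 10]
    - [0, 26, 0]
    - [0, 26, 0]
    - [0, 26, 0]
    - [0, 26, 0]
    - [0, 26, 0]
  rotation:
    - [0, 0, 0]
    - [0, 0, 0]
    - [0, 0, 0]
    - [0, 0, 0]
    - [0, 0, 0.12]
    - [0, 0, 0.18]
    - [0, 0, 0.18]
    - [0, 0, 0.18]
    - [0, 0, 0.18]
    - [0, 0, 0.18]
  hand: [0.3, 0.3, 0.3, 0.3, 0.3, 0.3, 0.3, 0.3, 0.3, 0.3]

```text
clock: 4.32
eef_pos: [490.2, -236.5, 281.3]
eef_rot: [-3.141, 0.002, -0.377]
wrist_force: [0.9, -0.2, -4.8]
finger_gap: 45.8
finger_force: 35.0
```

Call:
move_arm:
  dp:
    - [0, 26, 0]
    - [0, 26, 0]
    - [0, 26, 0]
    - [0, 26, 0]
    - [0, 26, 0]
    - [-2, 28, 0]
    - [-2, 28, 0]
    - [-2, 28, 0]
    - [-2, 28, 0]
    - [0, 0, 0]
  rotation:
    - [0, 0, 0.18]
    - [0, 0, 0.18]
    - [0, 0, 0.18]
    - [0, 0, 0.18]
    - [0, 0, 0.18]
    - [0, 0, 0.18]
    - [0, 0, 0.18]
    - [0, 0, 0.18]
    - [0, 0, 0.18]
    - [0, 0, 0.164]
  hand: [0.3, 0.3, 0.3, 0.3, 0.3, 0.3, 0.3, 0.3, 0.3, 0.3]

```text
clock: 5.58
eef_pos: [482.0, 6.0, 281.5]
eef_rot: [-3.14, 0.0, 1.408]
wrist_force: [-0.1, -0.2, -5.8]
finger_gap: 46.0
finger_force: 35.0
```

```bash
python3 - <<'E'
from h import *
s=manip.read_state(); print(s["clock"],s["eef_pos"],s["eef_rot"],s["joints"][5])
c=grab("wrist"); print(c["C"])
np.savez("w2.npz",**{k:c[k] for k in("image","A","C","fx","fy","cx","cy")})
cv2.imwrite("pics/w2.png",c["image"][:,:,::-1])
E
```

```text
5.575 [482.00196079   5.95760498 281.53550239] [-3.13956464e+00  2.03876342e-05  1.40846088e+00] 0.09857312733801533
[493.64216174  69.8044552  460.20592501]
```

View pics/w2.png

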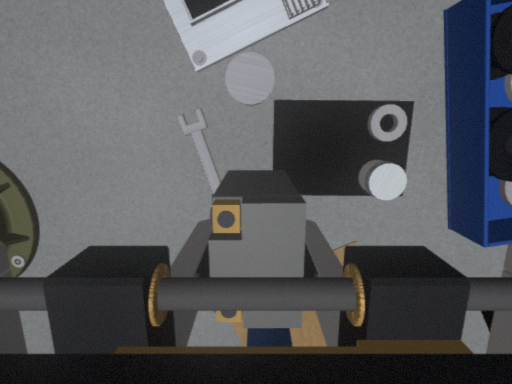

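The wrist view shows the battery held with its terminals at left (227,217), towards the robot. The pad's near edge is at column ~273 and its left edge at row ~100. The tin is at (250,78) and the tray at the top.

```bash
python3 - <<'E'
from h import *
c=dict(np.load("w2.npz")); g=cv2.cvtColor(c["image"],cv2.COLOR_RGB2GRAY).astype(float); g=cv2.GaussianBlur(g,(3,3),0)
def cross(line): # first subpixel crossing from bright to dark at mid level
    for i in range(len(line)-1):
        if line[i]>=75>line[i+1]: return i+(line[i]-75)/(line[i]-line[i+1])
near=[(250+cross(g[v,250:300]),v) for v in range(106,160,3)]
side=[(u,85+cross(g[85:120,u])) for u in range(282,360,4)]
N=ray(c,near,12)[:,:2]; S=ray(c,side,12)[:,:2]
def fit(P):
    vx,vy,x,y=cv2.fitLine(P.astype(np.float32),cv2.DIST_HUBER,0,.01,.01).ravel(); return np.array([vx,vy]),np.array([x,y])
dn,pn=fit(N); ds,ps=fit(S)
if ds[0]<0: ds=-ds
if dn[1]<0: dn=-dn
print("yaw near",np.arctan2(-dn[0],dn[1]),"yaw side",np.arctan2(ds[1],ds[0]))
k=np.linalg.solve(np.c_[dn,-ds],ps-pn); cor=pn+k[0]*dn; print("corner",cor,"edge mid",cor-70*dn)
E
```

```text
yaw near -0.1790485 yaw side -0.17109318
corner [523.63654  98.77603] edge mid [511.17     29.89508]
```

Call:
move_arm:
  dp:
    - [0.7, 12, -40]
    - [0.8, 12, -50]
    - [0, 0, -50]
    - [0, 0, -45]
    - [0, 0, -20]
    - [0, 0, -10]
    - [0, 0, -4]
    - [0, 0, -1.5]
    - [0, 0, 0]
  rotation:
    - [0, 0, -0.01]
    - [0, 0, 0]
    - [0, 0, 0]
    - [0, 0, 0]
    - [0, 0, 0]
    - [0, 0, 0]
    - [0, 0, 0]
    - [0, 0, 0]
    - [0, 0, 0]
  hand: [0.3, 0.3, 0.3, 0.3, 0.3, 0.3, 0.3, 0.3, 0.3]

```text
clock: 6.75
eef_pos: [484.4, 28.5, 62.5]
eef_rot: [3.141, -0.0, 1.391]
wrist_force: [-0.4, -0.5, -5.6]
finger_gap: 45.5
finger_force: 35.0
```

Call:
move_arm:
  dp:
    - [0, 0, -1.5]
    - [0, 0, -1]
    - [0, 0, -0.7]
    - [0, 0, 0]
  rotation:
    - [0, 0, 0]
    - [0, 0, 0]
    - [0, 0, 0]
    - [0, 0, 0]
  hand: [0.3, 0.3, 0.3, 0.3]

```text
clock: 7.25
eef_pos: [484.1, 28.5, 58.9]
eef_rot: [3.141, -0.0, 1.391]
wrist_force: [-0.3, 0.2, -2.8]
finger_gap: 46.0
finger_force: 35.0
```

Call:
move_arm:
  dp:
    - [0, 0, -0.5]
    - [0, 0, 0]
    - [0, 0, 0]
    - [0, 0, 0]
    - [0, 0, 0]
    - [0, 0, 0]
    - [0, 0, 0]
    - [0, 0, 0]
  rotation:
    - [0, 0, 0]
    - [0, 0, 0]
    - [0, 0, 0]
    - [0, 0, 0]
    - [0, 0, 0]
    - [0, 0, 0]
    - [0, 0, 0]
    - [0, 0, 0]
  hand: [0.3, 0.6, 0.7, 0.85, 0.9, 0.9, 0.9, 0.9]

```text
clock: 8.25
eef_pos: [484.1, 28.5, 58.2]
eef_rot: [3.142, 0.0, 1.391]
wrist_force: [0.5, 0.2, -0.2]
finger_gap: 84.7
finger_force: 0.0
```

Call:
move_arm:
  dp:
    - [0, 0, 40]
    - [0, 0, 45]
    - [-16, 3, 35]
    - [-17, 3, 0]
    - [-17, 3, 0]
    - [0, 0, 0]
    - [0, 0, 0]
    - [0, 0, 0]
    - [0, 0, 0]
    - [0, 0, 0]
  rotation:
    - [0, 0, 0]
    - [0, 0, 0]
    - [0, 0, 0]
    - [0, 0, 0]
    - [0, 0, 0]
    - [0, 0, 0]
    - [0, 0, 0]
    - [0, 0, 0]
    - [0, 0, 0]
    - [0, 0, 0]
  hand: [0.9, 0.9, 0.5, 0, 0, 0, 0, 0, 0, 0]

```text
clock: 9.5
eef_pos: [434.2, 37.4, 178.1]
eef_rot: [-3.141, 0.0, 1.391]
wrist_force: [0.2, -0.2, 0.4]
finger_gap: 7.7
finger_force: 0.0
```

```bash
python3 - <<'E'
from h import *
c=grab("wrist")
cv2.imwrite("pics/w3.png",c["image"][:,:,::-1])
E
```

```text
(no output)
```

View pics/w3.png

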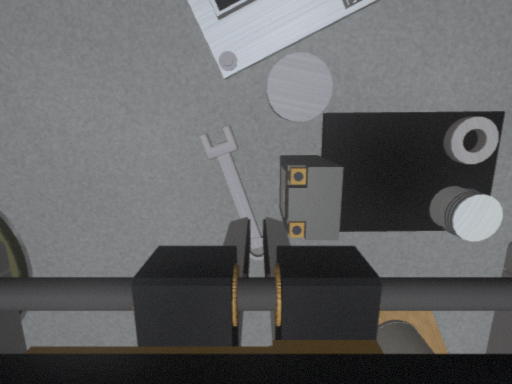

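The battery stands against the pad's near edge with its terminals at (298,177) and (297,230), facing the robot. The shut fingers are behind it.

Call:
move_arm:
  dp:
    - [0, 0, -45]
    - [0, 0, -45]
    - [6, -1, -8]
    - [6, -1, 0]
    - [6, -1, 0]
    - [6, -1, 0]
    - [6, -1, 0]
    - [5, -0.9, 0]
    - [5, -0.9, 0]
    - [0, 0, 0]
  rotation:
    - [0, 0, 0]
    - [0, 0, 0]
    - [0, 0, 0]
    - [0, 0, 0]
    - [0, 0, 0]
    - [0, 0, 0]
    - [0, 0, 0]
    - [0, 0, 0]
    - [0, 0, 0]
    - [0, 0, 0]
  hand: [0, 0, 0, 0, 0, 0, 0, 0, 0, 0]

```text
clock: 10.8
eef_pos: [474.3, 30.6, 80.2]
eef_rot: [3.142, -0.0, 1.391]
wrist_force: [-0.7, -0.1, 0.8]
finger_gap: 0.8
finger_force: 0.3
```

```bash
python3 - <<'E'
from h import *
c=grab("scene"); u,v=proj(c,[[510,30,50]])[0].astype(int); print(u,v)
cv2.imwrite("pics/s2.png",cv2.resize(c["image"][v-70:v+70,u-90:u+90][:,:,::-1],None,fx=4,fy=4,interpolation=cv2.INTER_CUBIC))
E
```

```text
292 176
```

View pics/s2.png

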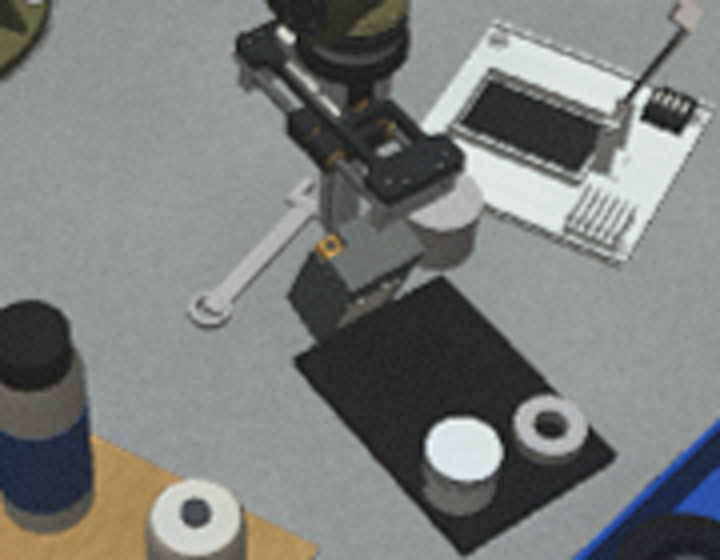

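The battery is leaning over the pad edge by roughly 0.4 rad, with its foot at the edge (crop 335,320). I'll keep pushing slowly.

Call:
move_arm:
  dp:
    - [3, -0.5, 0]
    - [3, -0.5, 0]
    - [3, -0.5, 0]
    - [3, -0.5, 0]
    - [3, -0.5, 0]
    - [3, -0.5, 0]
  rotation:
    - [0, 0, 0]
    - [0, 0, 0]
    - [0, 0, 0]
    - [0, 0, 0]
    - [0, 0, 0]
    - [0, 0, 0]
  hand: [0, 0, 0, 0, 0, 0]

```text
clock: 11.6
eef_pos: [492.3, 27.6, 80.2]
eef_rot: [-3.142, 0.0, 1.391]
wrist_force: [1.1, 1.0, -0.1]
finger_gap: 0.3
finger_force: 0.0
```

Call:
move_arm:
  dp:
    - [0, 0, 20]
    - [-15, 2.5, 50]
    - [-20, 3.5, 50]
    - [0, 0, 20]
    - [0, 0, 0]
  rotation:
    - [0, 0, 0]
    - [0, 0, 0]
    - [0, 0, 0]
    - [0, 0, 0]
    - [0, 0, 0]
  hand: [0, 0.5, 0.9, 0.9, 0.9]

```text
clock: 12.22
eef_pos: [457.6, 33.7, 221.4]
eef_rot: [3.139, -0.0, 1.391]
wrist_force: [-0.6, 0.6, -0.8]
finger_gap: 36.9
finger_force: 0.0
```

```bash
python3 - <<'E'
from h import *
c=grab("wrist")
np.savez("w4.npz",**{k:c[k] for k in("image","A","C","fx","fy","cx","cy")})
cv2.imwrite("pics/w4.png",c["image"][:,:,::-1])
E
```

```text
(no output)
```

View pics/w4.png

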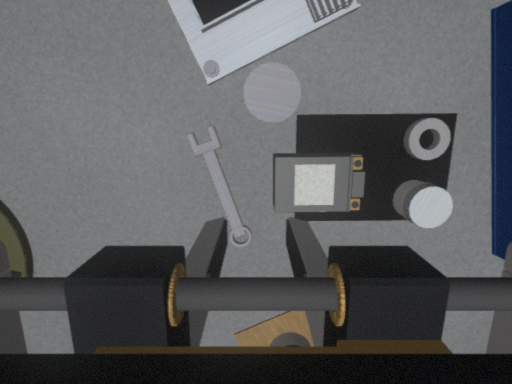

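The battery lies on the pad with terminals up at (357,163) and (355,204). Its foot is at left, column ~275, slightly over the edge, and the bystanders haven't moved.

```bash
python3 - <<'E'
from h import *
c=dict(np.load("w4.npz")); im=c["image"]; hsv=cv2.cvtColor(im,cv2.COLOR_RGB2HSV)
s=np.zeros(hsv.shape[:2],bool); s[140:225,262:375]=1
br=(hsv[...,0]>8)&(hsv[...,0]<30)&(hsv[...,1]>100)&s
T=[]
for k in blobs(br,4)[:2]:
    (u,v),_,_=cv2.minAreaRect(k); T.append((u,v))
lab=s&(hsv[...,1]<70)&(hsv[...,2]>150); k=blobs(lab,50)[0]; r=cv2.minAreaRect(k)
print(T,r)
P=ray(c,T,56)[:,:2]; L=ray(c,r[0],58)[0,:2]; print("term",P,"label",L, "dist",np.linalg.norm(P[0]-P[1]))
bx=ray(c,cv2.boxPoints(r),58)[:,:2]; print([np.arctan2(*(bx[(i+1)%4]-bx[i])[::-1]).round(3) for i in range(4)])
z=P.mean(0)-L; z/=np.linalg.norm(z); print("axis z yaw",np.arctan2(z[1],z[0]),"dist",np.linalg.norm(P.mean(0)-L))
mid=P.mean(0)-z*45; print("mid est",mid)
g=cv2.cvtColor(im,cv2.COLOR_RGB2GRAY); print(g[182,262:300].tolist()); print(g[182,340:380].tolist()); print(g[145:160,312].tolist(),g[204:222,312].tolist())
E
```

```text
[(357.5, 163.0), (355.0, 200.5)] ((314.0, 184.0), (40.0, 40.0), 90.0)
term [[577.21333784  33.30610189]
 [569.69413233 -10.51102461]] label [524.36302042  18.40364495] dist 44.4576093193748
[np.float64(-0.181), np.float64(-1.692), np.float64(2.96), np.float64(1.419)]
axis z yaw -0.14176024648489188 dist 49.58814164504635
mid est [528.90513765  17.75540512]
[119, 119, 124, 124, 124, 123, 128, 123, 124, 122, 106, 71, 75, 103, 118, 116, 118, 115, 118, 117, 115, 116, 115, 116, 116, 115, 115, 116, 117, 116, 116, 116, 145, 183, 185, 187, 186, 189]
[111, 108, 106, 108, 106, 107, 106, 102, 95, 94, 105, 97, 85, 101, 104, 105, 107, 103, 103, 106, 104, 104, 101, 97, 74, 43, 44, 35, 39, 39, 35, 32, 38, 38, 35, 34, 37, 30, 37, 35]
[44, 47, 47, 47, 47, 44, 43, 49, 54, 56, 55, 65, 92, 113, 116] [176, 123, 111, 112, 110, 113, 112, 101, 58, 51, 53, 51, 47, 54, 51, 52, 62, 118]
```

```bash
python3 - <<'E'
from h import *
c=dict(np.load("w4.npz")); g=cv2.cvtColor(c["image"],cv2.COLOR_RGB2GRAY).astype(float)
def cr(l,t,rev=False):
    idx=range(len(l)-1)
    for i in idx:
        if (l[i]-t)*(l[i+1]-t)<=0 and l[i]!=l[i+1]: return i+(l[i]-t)/(l[i]-l[i+1])
foot=ray(c,[(274+cr(g[v,274:290],92),v) for v in range(166,206,4)],58)[:,:2]
top=ray(c,[(360+cr(g[v,360:372],72),v) for v in range(176,196,3)],58)[:,:2]
sA=ray(c,[(u,150+cr(g[150:165,u],85)) for u in range(284,345,4)],58)[:,:2]
sB=ray(c,[(u,206+cr(g[206:220,u],82)) for u in range(284,345,4)],58)[:,:2]
f=lambda P:cv2.fitLine(P.astype(np.float32),cv2.DIST_HUBER,0,.01,.01).ravel()
for n,P in (("foot",foot),("top",top),("A",sA),("B",sB)):
    l=f(P); print(n,P.mean(0).round(1),"yaw",round(float(np.arctan2(l[1],l[0])),3))
z=np.array([np.cos(-.17),np.sin(-.17)]); y=np.array([-z[1],z[0]])
print("len",(top.mean(0)-foot.mean(0))@z,"wid",(sA.mean(0)-sB.mean(0))@y)
a=((top.mean(0)+foot.mean(0))/2)@z; b=((sA.mean(0)+sB.mean(0))/2)@y; print("mid",a*z+b*y)
E
```

```text
Traceback (most recent call last):
TypeError: unsupported operand type(s) for +: 'int' and 'NoneType'
```

```bash
python3 - <<'E'
from h import *
c=dict(np.load("w4.npz")); g=cv2.cvtColor(c["image"],cv2.COLOR_RGB2GRAY).astype(float)
def cr(l,t):
    for i in range(len(l)-1):
        if (l[i]-t)*(l[i+1]-t)<=0 and l[i]!=l[i+1]: return i+(l[i]-t)/(l[i]-l[i+1])
    return np.nan
def pts(a):
    a=np.array(a,float); a=a[~np.isnan(a).any(1)]; return ray(c,a,58)[:,:2]
foot=pts([(274+cr(g[v,274:290],92),v) for v in range(166,206,4)])
top=pts([(358+cr(g[v,358:372],72),v) for v in range(176,196,3)])
sA=pts([(u,150+cr(g[150:165,u],85)) for u in range(284,345,4)])
sB=pts([(u,205+cr(g[205:220,u],80)) for u in range(284,345,4)])
f=lambda P:cv2.fitLine(P.astype(np.float32),cv2.DIST_HUBER,0,.01,.01).ravel()
for n,P in (("foot",foot),("top",top),("A",sA),("B",sB)):
    l=f(P); print(n,len(P),P.mean(0).round(1),"yaw",round(float(np.arctan2(l[1],l[0])),3))
z=np.array([np.cos(-.17),np.sin(-.17)]); y=np.array([-z[1],z[0]])
print("len",(top.mean(0)-foot.mean(0))@z,"wid",(sA.mean(0)-sB.mean(0))@y)
a=((np.median(top@z)+np.median(foot@z))/2); b=(np.median(sA@y)+np.median(sB@y))/2; print("mid",a*z+b*y)
E
```

```text
foot 10 [479.4  26.5] yaw 1.398
top 7 [581.2   6.8] yaw 1.396
A 16 [528.8  50.6] yaw -0.212
B 15 [522. -16.] yaw -0.142
len 103.61874087377788 wid 66.75873693601629
mid [530.26479308  16.6227194 ]
```

Call:
move_arm:
  dp:
    - [8, -2, 0]
    - [8, -2, 0]
    - [8, -2, 0]
    - [8, -2, 0]
    - [8, -2, 0]
    - [8, -2, -10]
    - [8, -2, -15]
    - [8, -2, -15]
    - [8.7, -1, -20]
    - [0, 0, 0]
  rotation:
    - [0, 0, 0.175]
    - [0, 0, 0.175]
    - [0, 0, 0.175]
    - [0, 0, 0.175]
    - [0, 0, 0.175]
    - [0, 0, 0.175]
    - [0, 0, 0.175]
    - [0, 0, 0.175]
    - [0, 0, 0.176]
    - [0, 0, 0]
  hand: [1, 1, 1, 1, 1, 1, 1, 1, 1, 1]

```text
clock: 13.52
eef_pos: [528.8, 16.6, 157.4]
eef_rot: [-3.141, -0.005, 2.966]
wrist_force: [0.1, -0.4, -0.0]
finger_gap: 94.1
finger_force: 0.0
```

Call:
move_arm:
  dp:
    - [1, 0, -40]
    - [0, 0, -45]
    - [0, 0, -30]
    - [0, 0, -14]
    - [0, 0, 0]
    - [0, 0, 0]
    - [0, 0, 0]
    - [0, 0, 0]
    - [0, 0, 0]
    - [0, 0, 0]
  rotation:
    - [0, 0, 0]
    - [0, 0, 0]
    - [0, 0, 0]
    - [0, 0, 0]
    - [0, 0, 0]
    - [0, 0, 0]
    - [0, 0, 0]
    - [0, 0, 0]
    - [0, 0, 0]
    - [0, 0, 0]
  hand: [1, 1, 1, 1, 0.9, 0.5, 0.5, 0.5, 0.5, 0.5]
  newtons: 30

```text
clock: 14.78
eef_pos: [531.3, 16.8, 32.3]
eef_rot: [3.141, 0.002, 2.967]
wrist_force: [-1.6, 1.6, 6.4]
finger_gap: 65.6
finger_force: 30.0
```

Call:
move_arm:
  dp:
    - [0, 0, 25]
    - [0, 0, 55]
    - [-11, 30, 30]
    - [-11, 30, 0]
    - [-11, 31, 0]
    - [-11, 31, 0]
    - [-11, 31, 0]
    - [-11, 31, 0]
    - [-11, 30, 0]
    - [-12, 30, 0]
  rotation:
    - [0, 0, 0]
    - [0, 0, 0]
    - [0, 0, 0.05]
    - [0, 0, 0.05]
    - [0, 0, 0.06]
    - [0, 0, 0.06]
    - [0, 0, 0.06]
    - [0, 0, 0.06]
    - [0, 0, 0.05]
    - [0, 0, 0.05]
  hand: [0.5, 0.5, 0.5, 0.5, 0.5, 0.5, 0.5, 0.5, 0.5, 0.5]

```text
clock: 16.02
eef_pos: [440.9, 261.4, 140.8]
eef_rot: [-3.141, -0.001, -2.875]
wrist_force: [1.0, -0.4, -5.2]
finger_gap: 65.8
finger_force: 30.0
```

```bash
python3 - <<'E'
from h import *
s=manip.read_state(); print(s["clock"],s["eef_pos"],s["eef_rot"],s["finger_gap"],s["wrist_force"],s["joints"][5])
c=grab("wrist")
np.savez("w5.npz",**{k:c[k] for k in("image","A","C","fx","fy","cx","cy")})
cv2.imwrite("pics/w5.png",c["image"][:,:,::-1])
t=grab("top")
np.savez("t5.npz",**{k:t[k] for k in("image","A","C","fx","fy","cx","cy")})
E
```

```text
16.025 [440.92923512 261.40010531 140.84908187] [-3.14129961e+00 -1.10883745e-03 -2.87496066e+00] 65.7976311337805 [ 1.02344693 -0.40760049 -5.19014032] -1.373685927790204
```

View pics/w5.png

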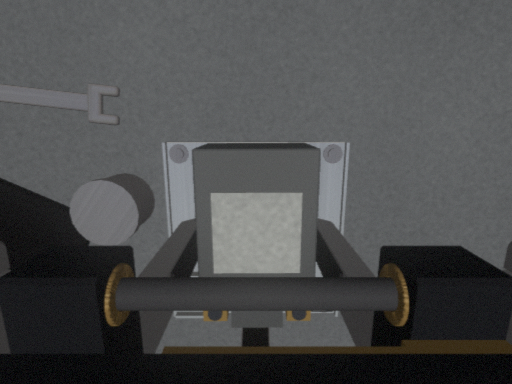

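The wrist view shows the held battery hiding the bay. The tray's near edge is at row 142 and its sides at columns 165 and 348. I'll step aside so that the empty bay comes into view.

Call:
move_arm:
  dp:
    - [34, -35, 20]
    - [34, -36, 0]
    - [34, -36, 0]
    - [0, 0, 0]
  rotation:
    - [0, 0, 0]
    - [0, 0, 0]
    - [0, 0, 0]
    - [0, 0, 0]
  hand: [0.5, 0.5, 0.5, 0.5]

```text
clock: 16.62
eef_pos: [545.0, 150.7, 160.5]
eef_rot: [-3.141, -0.001, -2.881]
wrist_force: [-0.7, 0.3, -5.8]
finger_gap: 65.9
finger_force: 30.0
```

```bash
python3 - <<'E'
from h import *
s=manip.read_state(); print(s["clock"],s["eef_pos"],s["eef_rot"],s["finger_gap"])
c=grab("wrist")
np.savez("w6.npz",**{k:c[k] for k in("image","A","C","fx","fy","cx","cy")})
cv2.imwrite("pics/w6.png",c["image"][:,:,::-1])
g=cv2.cvtColor(c["image"],cv2.COLOR_RGB2GRAY)
for k in blobs(g<55,300):
    r=cv2.minAreaRect(k); 
    if r[0][1]<240: print(r)
E
```

```text
16.625 [545.01743265 150.70339653 160.49397261] [-3.14107010e+00 -1.17269052e-03 -2.88056990e+00] 65.92136339342488
((378.11669921875, 145.74464416503906), (59.55202102661133, 102.16526794433594), 6.115502834320068)
```

View pics/w6.png

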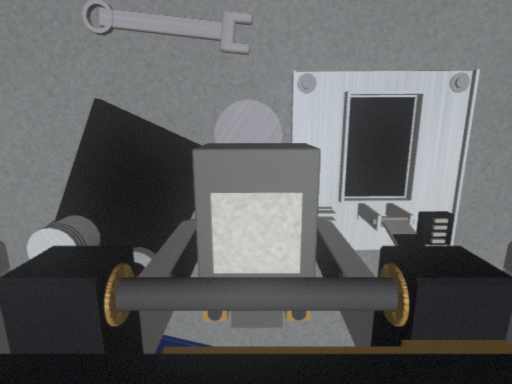

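The wrist view shows the empty bay: dark floor at about (349–415, 95–198), the hinge bracket at (385,218), and the strap foreshortened towards (400,230). This is my tenth and last picture; from here I work by numbers.

```bash
cat > bay.py <<'E'
from h import *
c=dict(np.load("w6.npz")); g=cv2.cvtColor(c["image"],cv2.COLOR_RGB2GRAY).astype(float)
print(g[140,338:352].astype(int).tolist(),g[140,404:430].astype(int).tolist()); print(g[84:100,380].astype(int).tolist(),g[190:206,375].astype(int).tolist())
t=np.median(g[120:170,365:395])
def out(line):  # pixels until leaving dark floor (half level to next bright)
    th=t+18
    i=np.argmax(line>th); return i-1+(th-line[i-1])/(line[i]-line[i-1])
L=np.array([(380-out(g[v,380::-1]),v) for v in range(105,188,4)]); R=np.array([(380+out(g[v,380:]),v) for v in range(105,188,4)])
U=np.array([(u,145-out(g[145::-1,u])) for u in range(360,404,3)]); D=np.array([(u,145+out(g[145:,u])) for u in range(360,400,3)])
f=lambda P:cv2.fitLine(P.astype(np.float32),cv2.DIST_HUBER,0,.01,.01).ravel()
P={"L":ray(c,L,18)[:,:2],"R":ray(c,R,6)[:,:2],"U":ray(c,U,6)[:,:2],"D":ray(c,D,6)[:,:2]}
for k,p in P.items(): l=f(p); print(k,p.mean(0).round(1),"ang",round(float(np.arctan2(l[1],l[0])),3))
yaw=np.mean([np.arctan(f(P[k])[1]/f(P[k])[0]) for k in "LR"]+[np.arctan(-f(P[k])[0]/f(P[k])[1]) for k in "UD"]); print("yaw",yaw)
x=np.array([np.cos(yaw),np.sin(yaw)]); y=np.array([-x[1],x[0]])
m=lambda k,a:np.median(P[k]@a)
print("len",m("D",x)-m("U",x),"wid",m("R",y)-m("L",y))
print("centre",(m("D",x)+m("U",x))/2*x+(m("R",y)+m("L",y))/2*y)
# battery in hand: terminals->sanity of yaw, foot edge and sides of the upper face (z TCP+26)
E
python3 bay.py
```

```text
[192, 191, 183, 159, 100, 91, 120, 166, 184, 158, 77, 55, 56, 55] [42, 43, 46, 42, 44, 67, 125, 169, 126, 91, 87, 87, 86, 117, 165, 184, 187, 187, 190, 188, 189, 193, 191, 193, 193, 194]
[187, 190, 190, 187, 184, 187, 189, 188, 185, 180, 118, 176, 176, 88, 51, 55] [50, 52, 49, 48, 51, 69, 147, 177, 116, 106, 142, 180, 187, 189, 186, 184]
L [478.3 232. ] ang 0.265
R [461.2 299.1] ang 0.266
U [421.9 252.9] ang -1.301
D [521.7 288. ] ang -1.309
yaw 0.26541513
len 105.46357771752332 wid 69.24324588188784
centre [472.84359423 266.42431202]
```

```bash
python3 - <<'E'
from h import *
c=dict(np.load("w6.npz")); a=.2654; x=np.array([np.cos(a),np.sin(a)]); y=np.array([-x[1],x[0]])
O=np.array([472.84,266.42]); print("cam",(c["C"][:2]-O)@x,(c["C"][:2]-O)@y,c["C"][2])
g=cv2.cvtColor(c["image"],cv2.COLOR_RGB2GRAY).astype(int)
print("row",g[140,286:300].tolist(),g[140,455:480].tolist()); print("col u=330",g[60:80,330].tolist())
for z in (6,12,18):
    print(z,"y",[round(float((ray(c,(u,140),z)[0,:2]-O)@y),1) for u in (293,341.5,344.2,347.7,409.3,412.2,417.2)],
      "x",[round(float((ray(c,(378,v),z)[0,:2]-O)@x),1) for v in (71,93.7,94.6,96.8,195.6,197.8,199.8)])
E
```

```text
cam -25.80591825607527 -131.2979321588386 339.2429898176533
row [127, 127, 129, 128, 126, 121, 159, 189, 192, 195, 194, 195, 197, 192] [193, 192, 193, 191, 190, 192, 186, 151, 93, 88, 110, 155, 187, 177, 140, 120, 121, 124, 123, 122, 121, 122, 124, 126, 128]
col u=330 [125, 128, 133, 132, 131, 134, 132, 136, 133, 133, 134, 159, 185, 189, 186, 192, 189, 189, 190, 192]
6 y [-91.8, -38.8, -35.9, -32.1, 35.1, 38.3, 43.7] x [-79.3, -56.8, -55.9, -53.7, 53.7, 56.3, 58.7]
12 y [-92.5, -40.5, -37.6, -33.9, 32.1, 35.2, 40.6] x [-78.3, -56.2, -55.4, -53.2, 52.3, 54.8, 57.1]
18 y [-93.2, -42.2, -39.3, -35.6, 29.1, 32.2, 37.4] x [-77.3, -55.7, -54.8, -52.7, 50.9, 53.3, 55.6]
```

```bash
python3 - <<'E'
from h import *
c=dict(np.load("w6.npz")); g=cv2.cvtColor(c["image"],cv2.COLOR_RGB2GRAY).astype(int); hsv=cv2.cvtColor(c["image"],cv2.COLOR_RGB2HSV)
print(g[138:160,256].tolist(),g[138:160,225].tolist()); print(g[170,188:206].tolist(),g[170,308:326].tolist())
T=np.array([545.02,150.70]); a=-2.8806+np.pi; x=np.array([np.cos(a),np.sin(a)]); y=np.array([-x[1],x[0]])
s=np.zeros(g.shape,bool); s[305:325,190:330]=1
br=(hsv[...,0]>8)&(hsv[...,0]<30)&(hsv[...,1]>100)&s
for k in blobs(br,4): r=cv2.minAreaRect(k); print(r)
for z in (186,140):
  print(z,"x",[(v,round(float((ray(c,(256,v),z)[0,:2]-T)@x),1)) for v in (143,144,146,150,152)],"y",[(u,round(float((ray(c,(u,170),z)[0,:2]-T)@y),1)) for u in (194,195,196,197,198,316,317,318,319)])
lab=(hsv[...,1]<70)&(hsv[...,2]>145); s[:]=0; s[185:280,200:315]=1
k=blobs(lab&s,100)[0]; r=cv2.boundingRect(k); print(r,[((ray(c,(256,v),186)[0,:2]-T)@x).round(1) for v in (r[1]-.5,r[1]+r[3]-.5)])
E
```

```text
[153, 152, 155, 151, 148, 85, 65, 66, 68, 67, 75, 99, 109, 118, 117, 121, 118, 119, 119, 118, 119, 117] [151, 151, 154, 155, 148, 91, 66, 66, 63, 64, 69, 93, 105, 116, 116, 118, 115, 118, 117, 118, 118, 115]
[39, 38, 36, 42, 52, 75, 102, 109, 109, 111, 111, 111, 114, 113, 110, 116, 112, 115] [121, 118, 120, 121, 120, 122, 121, 119, 122, 118, 113, 122, 168, 192, 195, 196, 195, 194]
((291.0, 315.5), (9.0, 10.0), 90.0)
((222.49998474121094, 315.5000305175781), (7.951070785522461, 9.938838005065918), 6.34019136428833)
((207.5, 315.5), (9.0, 7.0), 90.0)
((306.0, 315.0), (8.0, 6.0), 90.0)
186 x [(143, -56.0), (144, -55.5), (146, -54.5), (150, -52.5), (152, -51.5)] y [(194, -33.2), (195, -32.7), (196, -32.2), (197, -31.7), (198, -31.2), (316, 29.5), (317, 30.0), (318, 30.5), (319, 31.0)]
140 x [(143, -53.3), (144, -52.7), (146, -51.4), (150, -48.8), (152, -47.4)] y [(194, -42.9), (195, -42.2), (196, -41.6), (197, -40.9), (198, -40.2), (316, 38.6), (317, 39.3), (318, 39.9), (319, 40.6)]
(210, 192, 93, 82) [np.float64(-31.0), np.float64(15.8)]
```

Call:
move_arm:
  dp:
    - [-18, -5, 0]
    - [-18.5, -5, 0]
    - [-8.5, 32, 0]
    - [-8.5, 32, 0]
    - [-8.5, 32, 0]
    - [-9, 31.6, 0]
    - [0, 0, -40]
    - [0, 0, -40]
    - [0, 0, -25]
    - [0, 0, 0]
  rotation:
    - [0, 0, 0.004]
    - [0, 0, 0]
    - [0, 0, 0]
    - [0, 0, 0]
    - [0, 0, 0]
    - [0, 0, 0]
    - [0, 0, 0]
    - [0, 0, 0]
    - [0, 0, 0]
    - [0, 0, 0]
  hand: [0.5, 0.5, 0.5, 0.5, 0.5, 0.5, 0.5, 0.5, 0.5, 0.5]

```text
clock: 17.92
eef_pos: [471.2, 271.1, 54.7]
eef_rot: [-3.141, -0.004, -2.872]
wrist_force: [0.1, -0.4, -4.6]
finger_gap: 65.5
finger_force: 30.0
```

```bash
python3 - <<'E'
from h import *
s=manip.read_state(); print(s["clock"],s["eef_pos"],s["eef_rot"],s["wrist_force"])
E
```

```text
17.925 [471.16037549 271.124075    54.71866613] [-3.14088957 -0.00391388 -2.87179174] [ 0.09821686 -0.44039204 -4.55460396]
```

Call:
move_arm:
  dp:
    - [2.4, -2.8, -6]
    - [0, 0, 0]
    - [0, 0, 0]
  rotation:
    - [0, 0, -0.004]
    - [0, 0, 0]
    - [0, 0, 0]
  hand: [0.5, 0.5, 0.5]

```text
clock: 18.3
eef_pos: [475.5, 268.6, 51.0]
eef_rot: [3.141, 0.001, -2.877]
wrist_force: [-0.9, 0.1, -6.0]
finger_gap: 65.9
finger_force: 30.0
```

Call:
move_arm:
  dp:
    - [-1.2, 0, -8]
    - [0, 0, 0]
    - [0, 0, 0]
    - [0, 0, 0]
  rotation:
    - [0, 0, 0]
    - [0, 0, 0]
    - [0, 0, 0]
    - [0, 0, 0]
  hand: [0.5, 0.5, 0.5, 0.5]

```text
clock: 18.8
eef_pos: [474.1, 268.5, 42.4]
eef_rot: [3.142, 0.0, -2.876]
wrist_force: [0.5, -0.5, -6.4]
finger_gap: 65.5
finger_force: 30.0
```

Good. The bottom is about 4 mm above the wall tops, so I descend in small steps.

Call:
move_arm:
  dp:
    - [-0.4, 0, -3]
    - [0, 0, -3]
    - [0, 0, -3]
    - [0, 0, 0]
    - [0, 0, 0]
  rotation:
    - [0, 0, 0]
    - [0, 0, 0]
    - [0, 0, 0]
    - [0, 0, 0]
    - [0, 0, 0]
  hand: [0.5, 0.5, 0.5, 0.5, 0.5]

```text
clock: 19.42
eef_pos: [473.6, 268.5, 33.3]
eef_rot: [3.142, 0.0, -2.876]
wrist_force: [-0.2, 0.4, -6.0]
finger_gap: 65.4
finger_force: 30.0
```

Call:
move_arm:
  dp:
    - [0, 0, -2.5]
    - [0, 0, -2.5]
    - [0, 0, -1.5]
    - [0, 0, 0]
    - [0, 0, 0]
  rotation:
    - [0, 0, 0]
    - [0, 0, 0]
    - [0, 0, 0]
    - [0, 0, 0]
    - [0, 0, 0]
  hand: [0.5, 0.5, 0.5, 0.5, 0.5]

```text
clock: 20.05
eef_pos: [473.6, 268.5, 26.8]
eef_rot: [-3.142, 0.0, -2.876]
wrist_force: [0.2, 0.6, -5.4]
finger_gap: 65.7
finger_force: 30.0
```

Call:
move_arm:
  dp:
    - [0, 0, -0.8]
    - [0, 0, -0.8]
    - [0, 0, 0]
  rotation:
    - [0, 0, 0]
    - [0, 0, 0]
    - [0, 0, 0]
  hand: [0.5, 0.5, 0.5]

```text
clock: 20.42
eef_pos: [473.7, 268.5, 26.3]
eef_rot: [3.142, 0.0, -2.876]
wrist_force: [-6.2, -3.9, 10.4]
finger_gap: 65.5
finger_force: 30.0
```

Call:
move_arm:
  dp:
    - [0, 0, 0]
    - [0, 0, 0]
    - [0, 0, 0]
    - [0, 0, 0]
    - [0, 0, 20]
    - [0, 0, 50]
    - [0, 0, 50]
    - [0, 0, 50]
    - [0, 0, 50]
    - [0, 0, 0]
  rotation:
    - [0, 0, 0]
    - [0, 0, 0]
    - [0, 0, 0]
    - [0, 0, 0]
    - [0, 0, 0]
    - [0, 0, 0]
    - [0, 0, 0]
    - [0, 0, 0]
    - [0, 0, 0]
    - [0, 0, 0]
  hand: [0.85, 0.9, 0.9, 0.9, 0.9, 0.9, 0.9, 0.9, 0.9, 0.9]

```text
clock: 21.68
eef_pos: [474.7, 269.0, 248.9]
eef_rot: [3.14, 0.007, -2.876]
wrist_force: [0.4, -0.1, 0.0]
finger_gap: 84.9
finger_force: 0.0
```

```bash
python3 - <<'E'
from h import *
s=manip.read_state(); print(s["clock"],s["eef_pos"],s["eef_rot"],s["finger_gap"])
c=grab("wrist"); hsv=cv2.cvtColor(c["image"],cv2.COLOR_RGB2HSV); np.savez("w7.npz",**{k:c[k] for k in("image","A","C","fx","fy","cx","cy")})
a=.2654; x=np.array([np.cos(a),np.sin(a)]); y=np.array([-x[1],x[0]]); O=np.array([472.5,268.0])
F=lambda uv,z:[round(float(q),1) for q in ((ray(c,uv,z)[0,:2]-O)@x,(ray(c,uv,z)[0,:2]-O)@y)]
W=lambda X,Y,z:np.r_[O+X*x+Y*y,z]
pr=proj(c,[W(-52,-33,52),W(-52,33,52),W(45,0,52),W(-56,-37,18),W(67,0,58)]).round(); print(pr.tolist())
m=(hsv[...,1]<70)&(hsv[...,2]>140)
for k in blobs(m,150)[:12]:
    r=cv2.boundingRect(k); cc=(r[0]+r[2]/2-.5,r[1]+r[3]/2-.5); print(r,int(cv2.contourArea(k)),F(cc,52))
g=cv2.cvtColor(c["image"],cv2.COLOR_RGB2GRAY).astype(int)
u=int(pr[0:2,0].mean()); v=int(pr[0,1])
print("col",u,v,g[v-14:v+14,u].tolist()); vv=v+14; print("row",vv,int(pr[0,0]),g[vv,int(pr[0,0])-12:int(pr[0,0])+12].tolist(),int(pr[1,0]),g[vv,int(pr[1,0])-12:int(pr[1,0])+12].tolist())
E
```

```text
21.675 [474.65341191 269.01276815 248.88513508] [ 3.1403725   0.00657868 -2.8763433 ] 84.94757054410199
[[230.0, 132.0], [284.0, 132.0], [257.0, 209.0], [229.0, 128.0], [257.0, 226.0]]
(189, 111, 135, 137) 9572 [6.1, -1.2]
(237, 152, 38, 36) 1230 [-6.1, -1.8]
col 257 132 [147, 147, 147, 145, 147, 147, 145, 147, 136, 142, 145, 140, 72, 55, 66, 93, 97, 101, 97, 102, 99, 98, 101, 99, 98, 97, 101, 96]
row 146 230 [152, 150, 150, 151, 155, 151, 152, 150, 147, 146, 138, 117, 93, 96, 99, 94, 97, 100, 97, 98, 100, 98, 95, 99] 284 [98, 97, 99, 97, 96, 96, 96, 99, 101, 95, 103, 120, 121, 144, 149, 151, 148, 147, 151, 147, 146, 149, 152, 150]
```

The battery is seated. Its top-face foot edge is at row 132.7 (predicted 132) and its sides at columns 229.5 and 283.5 (predicted 230 and 284). Next, shut fingers go over and behind the strap.

Call:
move_arm:
  dp:
    - [23, 6, 0]
    - [23, 6, 0]
    - [23, 6, 0]
    - [23, 6, 0]
    - [23, 6, 0]
    - [23, 7, 0]
    - [0, 0, 0]
    - [0, 0, 0]
    - [0, 0, 0]
    - [0, 0, 0]
  rotation:
    - [0, 0, 0]
    - [0, 0, 0]
    - [0, 0, 0]
    - [0, 0, 0]
    - [0, 0, 0]
    - [0, 0, 0]
    - [0, 0, 0]
    - [0, 0, 0]
    - [0, 0, 0]
    - [0, 0, 0]
  hand: [0, 0, 0, 0, 0, 0, 0, 0, 0, 0]

```text
clock: 22.98
eef_pos: [611.3, 305.4, 245.5]
eef_rot: [3.142, 0.0, -2.876]
wrist_force: [0.7, -0.1, -0.6]
finger_gap: 0.1
finger_force: 0.0
```

```bash
cat > strap.py <<'E'
from h import *
a=.2654; x=np.array([np.cos(a),np.sin(a)]); y=np.array([-x[1],x[0]]); O=np.array([472.5,268.0])
s=manip.read_state(); d=s["eef_pos"][:2]-O; print(s["clock"],"x'",d@x,"y'",d@y,"z",s["eef_pos"][2],s["eef_rot"],s["wrist_force"],s["finger_gap"])
E
python3 strap.py
```

```text
22.975 x' 143.72068354516136 y' -0.27885687098736606 z 245.48882930872298 [ 3.14155562e+00  4.02054917e-04 -2.87625907e+00] [ 0.74082769 -0.07288177 -0.62947533] 0.1363532616031456
```

Call:
move_arm:
  dp:
    - [0, 0, -50]
    - [0, 0, -50]
    - [-13.5, -3.7, 0]
    - [-13.5, -3.7, 0]
    - [-13.5, -3.7, 0]
    - [-13.5, -3.7, 0]
    - [-13.5, -3.7, 0]
    - [0, 0, 0]
  rotation:
    - [0, 0, 0]
    - [0, 0, 0]
    - [0, 0, 0]
    - [0, 0, 0]
    - [0, 0, 0]
    - [0, 0, 0]
    - [0, 0, 0]
    - [0, 0, 0]
  hand: [0, 0, 0, 0, 0, 0, 0, 0]

```text
clock: 23.98
eef_pos: [543.7, 287.0, 145.7]
eef_rot: [3.142, 0.001, -2.876]
wrist_force: [-0.1, -0.0, -0.1]
finger_gap: 0.4
finger_force: 0.0
```

```bash
python3 strap.py
```

```text
23.975 x' 73.65772311267133 y' -0.3742618840576915 z 145.70243457837515 [ 3.14151721e+00  5.57052408e-04 -2.87610076e+00] [-0.06661986 -0.017797   -0.10581169] 0.35428292249654375
```

Call:
move_arm:
  dp:
    - [-11.8, -3.2, 0]
    - [-11.8, -3.2, 0]
    - [-11.8, -3.2, 0]
    - [-11.8, -3.2, 0]
    - [-10.1, -2.8, -8]
    - [-10.1, -2.8, -8]
    - [-7.7, -2.1, -10.5]
    - [-7.7, -2.1, -10.5]
    - [-4.8, -1.3, -12]
    - [-4.8, -1.3, -12]
  rotation:
    - [0, 0, 0]
    - [0, 0, 0]
    - [0, 0, 0]
    - [0, 0, 0]
    - [0, 0, 0]
    - [0, 0, 0]
    - [0, 0, 0]
    - [0, 0, 0]
    - [0, 0, 0]
    - [0, 0, 0]
  hand: [0, 0, 0, 0, 0, 0, 0, 0, 0, 0]

```text
clock: 25.22
eef_pos: [451.4, 261.7, 83.2]
eef_rot: [-3.142, -0.0, -2.876]
wrist_force: [0.1, 0.8, -0.4]
finger_gap: 0.6
finger_force: 0.0
```

```bash
python3 strap.py
```

```text
25.225 x' -22.040892669755053 y' -0.5602693475846389 z 83.2299543264288 [-3.14155534e+00 -1.73044282e-04 -2.87639554e+00] [ 0.09459017  0.80422226 -0.44254238] 0.6496437165315054
```

Call:
move_arm:
  dp:
    - [-3, -1, -9]
    - [-3, -1, -8]
    - [0, 0, -5]
    - [0, 0, -3]
    - [0, 0, -1.5]
    - [0, 0, 0]
  rotation:
    - [0, 0, 0]
    - [0, 0, 0]
    - [0, 0, 0]
    - [0, 0, 0]
    - [0, 0, 0]
    - [0, 0, 0]
  hand: [0, 0, 0, 0, 0, 0]

```text
clock: 25.98
eef_pos: [445.8, 259.8, 57.7]
eef_rot: [3.142, 0.0, -2.876]
wrist_force: [-0.1, -0.3, -0.2]
finger_gap: 0.2
finger_force: 0.0
```

```bash
python3 strap.py
```

```text
25.975 x' -27.94269582008197 y' -0.8898789452193703 z 57.71817838922519 [ 3.14154563e+00  1.47542663e-04 -2.87647086e+00] [-0.09363507 -0.3372224  -0.22756826] 0.2258855693791974
```

Call:
move_arm:
  dp:
    - [0, 0, -0.8]
    - [0, 0, -0.7]
    - [0, 0, 0]
  rotation:
    - [0, 0, 0]
    - [0, 0, 0]
    - [0, 0, 0]
  hand: [0, 0, 0]

```text
clock: 26.35
eef_pos: [445.9, 259.9, 57.0]
eef_rot: [3.141, 0.001, -2.876]
wrist_force: [-3.2, -2.2, 12.0]
finger_gap: 0.7
finger_force: 5.3
```

The strap is firmly on its stop at z = 57.0, exactly where its top should be when fully down. I'll back off and check.

Call:
move_arm:
  dp:
    - [0, 0, 3]
    - [0, 0, 30]
    - [0, 0, 50]
    - [-15, -4, 50]
    - [-25, -7, 40]
    - [0, 0, 0]
  rotation:
    - [0, 0, 0]
    - [0, 0, 0]
    - [0, 0, 0]
    - [0, 0, 0]
    - [0, 0, 0]
    - [0, 0, 0]
  hand: [0, 0, 0, 0, 0, 0]

```text
clock: 27.1
eef_pos: [405.7, 249.1, 232.2]
eef_rot: [3.14, 0.006, -2.876]
wrist_force: [0.7, 0.4, 0.2]
finger_gap: 0.8
finger_force: 0.0
```

```bash
python3 - <<'E'
from h import *
exec(open("strap.py").read().split("\n",1)[1])
c0=dict(np.load("w7.npz")); c=grab("wrist"); t=grab("top")
W=lambda X,Y,z:np.r_[O+X*x+Y*y,z]
for X,Y in ((-67,0),(-40,0),(-40,20),(-40,-20),(-40,-10),(-20,0)):
    z=38.5 if X<-60 else 57 if abs(Y)<12 else 52
    for n,cc in (("wrist",c),("top",t)):
        u,v=proj(cc,[W(X,Y,z)])[0]; print(X,Y,n,(round(u),round(v)),cc["image"][int(round(v)),int(round(u))].tolist())
# strap profile across at X=-45: bright band edges -> y' at z=57
u0,v0=proj(c,[W(-45,0,57)])[0]; g=cv2.cvtColor(c["image"],cv2.COLOR_RGB2GRAY).astype(int)
print(round(u0),round(v0),g[round(v0),round(u0)-40:round(u0)+40].tolist())
u1,v1=proj(c,[W(-70,0,38.5)])[0]; print(round(u1),round(v1),g[round(v1)-20:round(v1)+25,round(u1)].tolist(), proj(c,[W(-61,0,57),W(-77,0,40)]).round(1).tolist())
E
```

```text
27.1 x' -69.37151862984523 y' -0.7088640524937637 z 232.16432662495723 [ 3.14039581  0.00550801 -2.87591746] [0.70277308 0.37841527 0.18940325] 0.7703600867577025
-67 0 wrist (258, 179) [123, 125, 130]
-67 0 top (135, 218) [149, 154, 158]
-40 0 wrist (258, 203) [122, 121, 126]
-40 0 top (131, 208) [66, 69, 71]
-40 20 wrist (274, 202) [94, 96, 98]
-40 20 top (124, 210) [62, 67, 68]
-40 -20 wrist (242, 202) [94, 96, 97]
-40 -20 top (139, 206) [51, 54, 54]
-40 -10 wrist (250, 203) [125, 126, 131]
-40 -10 top (135, 207) [61, 65, 68]
-20 0 wrist (258, 219) [69, 68, 72]
-20 0 top (129, 200) [64, 68, 70]
258 199 [160, 162, 161, 162, 162, 164, 165, 164, 161, 157, 157, 141, 106, 95, 98, 94, 101, 99, 98, 97, 98, 92, 98, 98, 97, 95, 97, 98, 95, 106, 120, 126, 126, 127, 123, 127, 126, 125, 124, 123, 123, 124, 126, 127, 126, 125, 128, 123, 125, 114, 100, 97, 97, 95, 97, 97, 99, 97, 98, 95, 97, 97, 99, 98, 96, 102, 119, 132, 154, 156, 159, 159, 159, 160, 157, 157, 160, 161, 158, 157]
258 176 [108, 111, 110, 114, 113, 108, 108, 105, 106, 155, 158, 157, 157, 152, 138, 118, 121, 123, 123, 123, 125, 123, 122, 125, 124, 127, 125, 111, 79, 76, 99, 123, 124, 126, 126, 124, 125, 126, 125, 125, 125, 125, 124, 123, 125] [[257.9, 186.3], [257.8, 170.9]]
```

The strap band lies centred over the battery, and the tab end is at row ~170.5 (predicted 170.9 at angle 0). The robot is clear of everything, so I hand in.

```bash
python3 -c "
from cell import manip
print(manip.sign_off())"
```

```text
the job is handed in; nothing more can be done
None
```

The job is handed in at about 27 s on the clock. The battery was stood at the pad edge, tipped over and laid in the bay with terminals up at the hinge end, and the strap is down on its stop. My last measurements fit this, but the sign-off returned no verdict.

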